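# Lock the fixture collar and lay the straightedge to its edge

### The arm

A 6-joint arm with a two-finger parallel gripper is mounted at the origin on the work surface. World frame = base frame: x ahead of the robot, y to its left, z up, the work surface at z = 0. Lengths are in m, angles in degrees, forces in N, time in s.
With the tool pointing down it reaches from about 0.4 to 0.825 m from the base axis. Payload 7 kg.
Tool frame: the origin (TCP) lies midway between the tips of the shut fingers; the grasp point (between the pads) lies 19 mm behind it; z points along the fingers, y is the line along which they close (so a half turn about z gives the same grasp; the last joint's range is limited). The gripper opens to 88 mm and grips with 3 to 60 N. Pads are 19 mm wide; open, the fingers measure 130 mm over their backs; the gripper's body (78 mm by 193 mm) begins 47 mm behind the grasp point.
Start: joints at [-53.509, 20.546, 0.682, 0, -70.136, -16.507], TCP at [0.231, -0.634, 0.227] pointing down, gripper open.
Joint ranges: [-176.03, 176.03], [-82.01, 121.73], [-58.28, 71.71], [-173.87, 95.51], [-174.79, -0.11], [-173.66, 173.66]. Speed limits (degrees/s): [136.94, 136.94, 172.46, 180, 180, 180].

### API

Orientations are given as [roll, pitch, yaw] about the fixed x, y, z axes, in that order (R = Rz(yaw) Ry(pitch) Rx(roll)).
In Python, from plant import get_state, optics, order gives the robot as it stands. The module is installed in compiled form; this text tells all that it offers.
- The arm moves only by the tool send_rows, never from a script. Its argument "moves" is a list of rows, each an object with "slide": the shift along the tool's x, y, z as a fraction of full scale, a list of three; "turn": the turn about the tool's z as a fraction of full scale; "gripper": the opening, from 0 (shut) to 1 (fully open). A call has exactly 5 rows; each row is the pose to reach, as a shift and turn from the pose commanded when the call began, along the tool's axes at that moment; what a row does not reach only later rows make up. Full scale, the value 1, is 150 mm for a shift and 90 degrees for a turn. A row lasts 1/12 s, in which the tool goes at most 41.7 mm and 7.16 degrees, less where a joint would pass 70% of its speed; a pose out of reach is approached as far as the arm can. A call with a number of a shift or a turn outside -1 to 1 is refused whole. A call with a gripper value outside its range is refused whole. The fingers move at their own pace and stop on an object; "newtons" is the grip in N (left out, the last holds). Time passes only in rows, so rows that repeat a pose let the fingers close, or fill a call up. It gives the time, the measured TCP pose, the force, the opening and the grip force at its end, in the units of the state.
- get_state(): the state, without advancing time (a new reading comes with each control period).
- optics.capture(name): name is "scene" or "top" or "wrist"; returns a dict with "img" (480x640x3 uint8, red, green, blue), "intrinsics" (3x3 intrinsics, pixels), "origin" and "attitude" of the camera in the world. Camera axes: x right, y down, z forward; pixel columns grow to the right and rows downward; lengths in m; the calibration is good to about 2 mm. A picture is of the moment at which its call begins. There is no depth.
- order.close_job(): hands the job in; it is judged then, once.
Trained networks look in the newest picture that a camera, given by its name, has taken for a name from the list of things; names that differ only in an ending like _2 or _b are one class to them, and where a whole thing is asked for, a point or a joint stands for the part that bears it (a point fixed in the world has none). Each returns a list of dicts, best first, with "p" (0 to 1); they miss things now and then, are a little off and sometimes report something else, mostly with a low value. They report only what shows in the picture. A call takes as long as a camera call.
- optics.look_for(camera, name): "location" ([x, y, z] in m, in world coordinates, good to about 4 mm: the middle of the surface that is visible of it).
The state is a dict: "time_s": time; "joints": joint angles; "qd": joint speeds; "joint_torque": joint torques, N m; "tcp_pos": TCP position; "eef_rot": TCP orientation; "contact_force": force on the tool from outside, world axes, zero at the start; "moment": the same for the moment, N m; "gripper_width": finger opening in m; "gripper_force": force on a finger pad.
Only numpy, scipy, OpenCV 4.12 (cv2) and the standard library are available. Lean on these libraries where they do the work, as an engineer would, in place of code of your own. Each camera call takes 0.05 s, during which the arm holds its last target. There are 200 camera calls.

### The job

Turn the fixture's captive lock collar by its lever post until the white line on the lever meets the white line on the lock mark, and let go. Then draw the straightedge out from under the low shelf by its bare end until its handle is well clear in front of the shelf, lay it flat on the bench, and let go. Take it again by the block handle, lift it over and lay it flat on the bench, flush along the front edge of the fixture's base plate and centred on it, with the collar still on its mark, and disturb none of the other things.

Things in the scene. Friction and masses are not known exactly. Their poses are not given: they have to be found in the camera images.
- fixture: Fixture fixed to the bench; origin at bench level under the collar's axis. Grey base plate 20 mm high, x from -100 to +80 mm, y from -100 to +100 mm; its front edge is the straight face at x = -100 mm, towards the robot. On it a round housing (92 mm diameter, foot 116 mm, top at 55 mm) and, inside the collar, a shaft stub (28 mm diameter, top at 78 mm).
- front_edge (a point): Middle of the fixture's front edge, at bench level; axes as the fixture's: the edge runs along y, x points into the plate. The edge is 200 mm long and 20 mm high.
- collar (a joint): Collar's angle (rad) about the vertical through the fixture's origin, anticlockwise from above. At 0 the lever points along the fixture's -x, to the front edge; 1.75 is the lock mark. Turns from -0.6 to 2.3 with no stop at the mark; held by friction only (about 3 N at the post), stays where left.
- collar_post (a point): Centre of the top, 105 mm above the bench, of the upright round steel post on the collar's lever: 18 mm diameter, 39 mm tall, 78 mm from the collar's axis. The lever is 18 mm wide, top at 66 mm, end 90 mm from the axis. The aluminium collar is a ring 100 mm across, 55 to 67 mm above the bench.
- lock_mark (a point): Top centre of the lock mark, a fixed grey pillar 24 x 16 mm, 66 mm high, with a white radial line, 106 mm from the collar's axis, just beyond the lever's end. The collar is locked when the lever points at it.
- shelf: Low open-fronted plywood shelf fixed to the bench: board 240 (x) x 200 (y) mm, top at 100 mm, underside at 85 mm, on side panels 12 mm thick. Origin on the bench 90 mm in front of the middle of its front edge; it reaches from x = 90 to 330 mm, +x pointing into it. Three bins stand on it at the back, up to 140 mm high.
- shelf_front (a point): Middle of the front edge of the shelf board, at its top.
- straightedge: Loose flat steel bar 260 (own x) x 30 (y) x 12 mm, 0.5 kg, origin at the centre of its underside. It starts on the bench under the shelf, along the shelf's x, with about 95 mm of its -x end sticking out in front. On its middle stands a black block handle, 36 (x) x 20 (y) mm, from 12 to 70 mm above the underside.
- handle_top (a point): Centre of the top of the straightedge's handle, 70 mm above its underside.
- spool: Bystander: copper spool of 56 mm diameter, 46 mm high, standing behind the fixture; origin under its centre.
- jar: Bystander: closed jar of 48 mm diameter, 70 mm high, standing behind the fixture; origin under its centre.
- bearing: Bystander: steel bearing ring of 48 mm diameter, 14 mm high, lying flat beside the fixture; origin under its centre.

How it is judged (in metres and radians):
On the way, in this order (a step that is already met when the one before it is completed fails the run):
1. the collar is on its lock mark and let go, with the straightedge still under the shelf (value of joint collar between 1.65 and 1.85 rad and contact force between the fingers and collar below 0.1 N and x of handle_top in the frame of shelf above 0.09 m), for 0.3 s.
2. the straightedge lies flat on the bench, let go, its handle at least 30 mm in front of the shelf (height (world z) of straightedge below 0.004 m and angle between straightedge's own z axis and vertical below 0.03 rad and linear speed of straightedge below 0.01 m/s and contact force between the fingers and straightedge below 0.1 N and x of handle_top in the frame of shelf below 0.06 m), for 0.2 s.
3. the straightedge is taken by its handle and lifted clear of the bench (contact force between the fingers and straightedge above 1 N and distance between the grasp point and handle_top below 0.06 m and height (world z) of straightedge above 0.005 m), for 0.1 s.
At the end, for the whole second after the job is handed in: The collar is within 0.1 rad of its lock mark (1.65 to 1.85 rad) and at rest. The straightedge lies flat on the bench, let go and at rest, along the fixture's front edge: gap at its middle under 3 mm, parallel within 0.03 rad, its middle within 35 mm of the middle of the edge (value of joint collar between 1.65 and 1.85 rad and height (world z) of straightedge below 0.004 m and angle between straightedge's own z axis and vertical below 0.03 rad and linear speed of straightedge below 0.01 m/s and contact force between the fingers and straightedge below 0.1 N and velocity of joint collar below 0.05 rad/s and x of straightedge in the frame of fixture between -0.118 and -0.11 m and y of straightedge in the frame of fixture between -0.035 and 0.035 m and angle between the x axis of straightedge and the y axis of fixture, either way round below 0.03 rad); the robot touches nothing.
It fails at once if a bystander is moved by more than 20 mm (distance of any of spool, jar, bearing from where it was at the start of the episode above 0.02 m).
It fails at once if a bystander is knocked over (angle between any of spool, jar's own z axis and vertical above 0.5 rad).
It also fails if it takes over 72 s, if anything falls off the work surface, if the arm or the gripper's body presses on something with over 40 N, if the wrist force passes 120 N, or if a joint passes its speed limit or range.

## Working session

There is one attempt and no reset: what is moved stays moved. The work goes in short steps, Python scripts to look and compute and a tool call to move; the robot and the scene stay as the last step left them, time stands still between calls to the robot, and variables do not carry over. Pictures are saved under pics/ and viewed, at most 10 in all, crops included, and the job is handed in when it is done.

Besides the shell and the picture viewer there is one more tool, called as a command line: name --argument value ..., lists and objects as JSON in quotes. send_rows: Moves the arm, as the interface text tells. Shift numbers are shares of 150 mm and turn numbers shares of 90 degrees, none past 1 either way. Its arguments: {"type":"object","properties":{"moves":{"type":"array"},"newtons":{"type":"number"}},"required":["moves"]}

```bash
mkdir -p pics; python3 - <<'E'
from plant import get_state, optics
import cv2
s=get_state(); print({k:s[k] for k in('time_s','tcp_pos','eef_rot','gripper_width')})
for c in('top','scene'):
    d=optics.capture(c); cv2.imwrite(f'pics/{c}0.png',d['img'][:,:,::-1]); print(c,d['intrinsics'],d['origin'],d['attitude'])
    for n in('fixture','collar_post','lock_mark','shelf','shelf_front','straightedge','handle_top','spool','jar','bearing','front_edge'):
        try: print(n,[(list(map(lambda v:round(float(v),3),r['location'])),round(r['p'],2)) for r in optics.look_for(c,n)[:2]])
        except Exception as e: print(n,e)
E
```

```text
{'time_s': 0.0, 'tcp_pos': array([ 0.2304775 , -0.63390655,  0.2256401 ]), 'eef_rot': array([ 1.79906659e+02, -9.99866201e-03, -1.60022046e+02]), 'gripper_width': 0.08753700480503077}
top [[443.9539821    0.         317.51750661]
 [  0.         443.9539821  234.77907934]
 [  0.           0.           1.        ]] [ 0.47255552 -0.00480731  0.86127779] [-169.33275655    1.16555566  -91.13337409]
fixture [([0.561, 0.183, 0.019], 0.64)]
collar_post [([0.564, 0.192, 0.063], 0.8)]
lock_mark [([0.563, 0.177, 0.021], 0.91)]
shelf [([0.798, -0.219, 0.097], 0.56)]
shelf_front [([0.797, -0.219, 0.095], 0.73)]
straightedge [([0.649, -0.251, 0.011], 0.85)]
handle_top [([0.652, -0.254, 0.011], 0.87)]
spool [([0.678, 0.104, 0.048], 0.92)]
jar [([0.715, 0.209, 0.067], 0.93)]
bearing [([0.64, 0.311, 0.018], 0.91), ([0.713, 0.209, 0.069], 0.51)]
front_edge [([0.558, 0.179, 0.019], 0.92)]
scene [[559.44174967   0.         318.89075274]
 [  0.         559.44174967 229.19901361]
 [  0.           0.           1.        ]] [1.10658664 0.37739361 0.96924337] [-1.44579713e+02 -1.34655137e-01  1.27959587e+02]
fixture [([0.583, 0.196, 0.018], 0.72)]
collar_post [([0.569, 0.189, 0.064], 0.61), ([0.621, -0.255, 0.015], 0.42)]
lock_mark [([0.587, 0.199, 0.019], 0.82)]
shelf [([0.831, -0.189, 0.101], 0.97)]
shelf_front [([0.831, -0.19, 0.099], 0.93)]
straightedge [([0.622, -0.254, 0.014], 0.76)]
handle_top [([0.621, -0.253, 0.013], 0.76)]
spool [([0.689, 0.11, 0.043], 0.85)]
jar []
bearing [([0.645, 0.312, 0.019], 0.8)]
front_edge [([0.582, 0.201, 0.022], 0.63)]
```

View pics/top0.png

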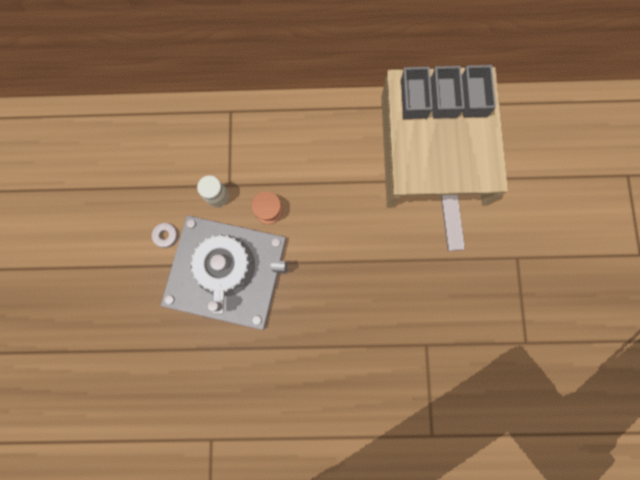

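View pics/scene0.png

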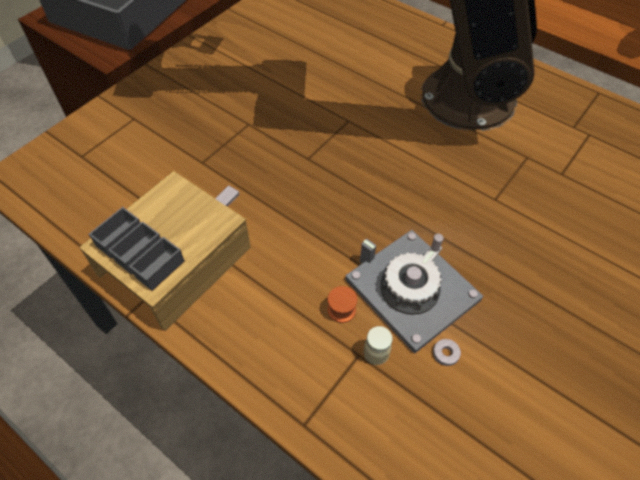

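Top view: the plate corners are near (190,218), (286,237), (264,327) and (163,306). The post is at (213,306), the mark at (279,267), and the bare end of the straightedge is at (456,249), coming from under the shelf front at y≈193. The scene view agrees, and the jar, spool and bearing stand behind and beside the plate.

```bash
cat > h.py <<'E'
import numpy as np, cv2
from scipy.spatial.transform import Rotation as R
from scipy.optimize import least_squares
from plant import get_state, optics
def rot(a): return R.from_euler('xyz',a,degrees=True).as_matrix()
def px2w(d,uv,z):
    uv=np.atleast_2d(uv).astype(float); r=np.c_[uv,np.ones(len(uv))]@np.linalg.inv(d['intrinsics']).T@rot(d['attitude']).T
    o=np.array(d['origin']); return o+r*((z-o[2])/r[:,2])[:,None]
def w2px(d,P):
    p=(np.atleast_2d(P)-d['origin'])@rot(d['attitude'])@np.array(d['intrinsics']).T; return p[:,:2]/p[:,2:]
def sub(d,uv,w=4):
    g=cv2.cvtColor(d['img'],cv2.COLOR_RGB2GRAY)
    return cv2.cornerSubPix(g,np.float32(uv).reshape(-1,1,2),(w,w),(-1,-1),(3,50,.01)).reshape(-1,2)
def move(p,yaw,s=None):
    "slide/turn fractions from current commanded(measured) pose to p,yaw"
    s=s or get_state(); M=rot(s['eef_rot']); d=M.T@(np.array(p)-s['tcp_pos'])/.15
    t=-((yaw-s['eef_rot'][2]+180)%360-180)/90
    return d.round(3),round(t,3)
E
python3 - <<'E'
from h import *
T=optics.capture('top')
c=sub(T,[(190,218),(286,237),(264,327),(163,306)]);print(c.round(1).tolist())
W=px2w(T,c,.02);print(W.round(4))
for i in range(4):print(np.linalg.norm(W[i]-W[(i+1)%4])) 
# corners order: back-left, back-right, front-right, front-left in fixture coords
F=np.array([[80,100],[80,-100],[-100,-100],[-100,100]])/1e3
def f(p):
    a=p[2];Q=np.array([[np.cos(a),-np.sin(a)],[np.sin(a),np.cos(a)]]);return ((F@Q.T+p[:2])-W[:,:2]).ravel()
r=least_squares(f,[.57,.18,0]);print('fixture',r.x,np.degrees(r.x[2]),r.fun.round(4))
x,y,a=r.x;Q=np.array([[np.cos(a),-np.sin(a)],[np.sin(a),np.cos(a)]])
post=px2w(T,(213,306),.105)[0];print('post',post,(Q.T@(post[:2]-[x,y])))
m=px2w(T,(279,266),.066)[0];print('mark',m,(Q.T@(m[:2]-[x,y])))
sh=px2w(T,(218,262),.078)[0];print('shaft',sh)
s=px2w(T,sub(T,[(394,194),(506,191),(388,71),(494,68)]),.1);print('shelf front L,R, back',s.round(4))
e=px2w(T,sub(T,[(449,250),(463,249)],3),.012);print('bar end',e.round(4))
e=px2w(T,[(443,196),(458,195)],.012);print('bar at shelf',e.round(4))
E
```

```text
[[193.10000610351562, 218.89999389648438], [285.5, 236.60000610351562], [262.6000061035156, 328.29998779296875], [162.39999389648438, 303.1000061035156]]
[[0.6687 0.2515 0.02  ]
 [0.6293 0.0711 0.02  ]
 [0.4568 0.1149 0.02  ]
 [0.507  0.3045 0.02  ]]
0.18465182512358552
0.1779992798114466
0.19619605664624337
0.17016962023674798
fixture [ 0.57512063  0.18294923 -0.25760997] -14.759964177601256 [ 0.0092  0.0078 -0.0023 -0.0053 -0.0038 -0.0031 -0.0031  0.0006]
post [0.49696164 0.1869064  0.105     ] [-0.07658804 -0.01608598]
mark [0.56705836 0.07896588 0.066     ] [ 0.01869563 -0.1026061 ]
shaft [0.575212   0.18665203 0.078     ]
shelf front L,R, back [[ 0.6867 -0.1276  0.1   ]
 [ 0.6865 -0.3263  0.1   ]
 [ 0.9272 -0.1289  0.1   ]
 [ 0.929  -0.3243  0.1   ]]
bar end [[ 0.5973 -0.2422  0.012 ]
 [ 0.599  -0.2705  0.012 ]]
bar at shelf [[ 0.7047 -0.2392  0.012 ]
 [ 0.706  -0.2686  0.012 ]]
```

```bash
python3 - <<'E'
import cv2
i=cv2.imread('pics/top0.png');a=cv2.resize(i[205:335,155:295],None,fx=4,fy=4,interpolation=2);cv2.imwrite('pics/c1.png',a)
E
```

```text
(no output)
```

View pics/c1.png

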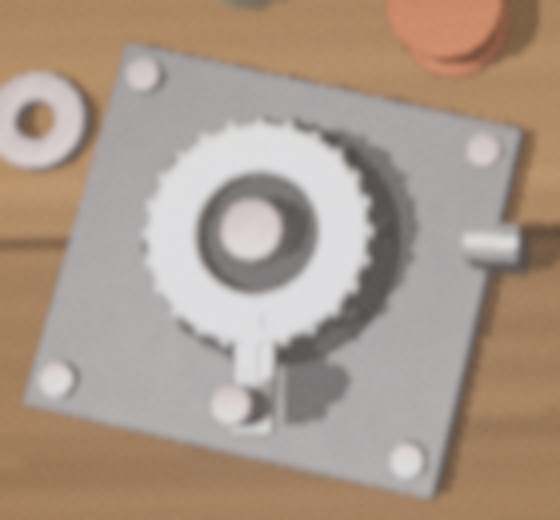

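Crop: the plate corners are at (126,43), (521,127), (434,498) and (25,402). The post top is at (230,404), the lever points to the front edge, the mark top is at (492,245) and the shaft top at (251,229).

```bash
python3 - <<'E'
from h import *
T=optics.capture('top')
g=lambda u:(np.array(u,float)+.5)/4-.5+[155,205]
W=px2w(T,g([(126,43),(521,127),(434,498),(25,402)]),.02)
print([np.linalg.norm(W[i]-W[(i+1)%4]).round(4) for i in range(4)])
F=np.array([[80,100],[80,-100],[-100,-100],[-100,100]])/1e3
mk=px2w(T,g((492,245)),.066)[0];sh=px2w(T,g((251,229)),.078)[0]
F=np.r_[F,[[.0189,-.1043]],[[0,0]]];W=np.r_[W,[mk,sh]]
Q=lambda a:np.array([[np.cos(a),-np.sin(a)],[np.sin(a),np.cos(a)]])
r=least_squares(lambda p:(F@Q(p[2]).T+p[:2]-W[:,:2]).ravel(),[.57,.18,0]);print('fixture',r.x,np.degrees(r.x[2]),r.fun.round(4).reshape(-1,2))
x,y,a=r.x
post=px2w(T,g((230,404)),.105)[0];q=Q(a).T@(post[:2]-[x,y]);print('post',post,q,np.hypot(*q),'collar',np.arctan2(-q[1],-q[0]))
ps=lambda t:np.array([x,y])+Q(a)@(-.078*np.array([np.cos(t),np.sin(t)]))
for t in (0,.1,.2,.5,.9,1.3,1.75):print(t,ps(t).round(4))
fe=np.array([x,y])+Q(a)@[-.115,0];print('bar goal',fe,'wrist', optics.capture('wrist')['origin'])
E
```

```text
[np.float64(0.1987), np.float64(0.1793), np.float64(0.1993), np.float64(0.1777)]
fixture [ 0.57542136  0.18738943 -0.24012664] -13.758243162474265 [[ 0.0008 -0.    ]
 [-0.0004 -0.001 ]
 [-0.0008  0.0002]
 [-0.0013  0.001 ]
 [ 0.0016  0.0001]
 [-0.     -0.0004]]
post [0.49761877 0.18840836 0.105     ] [-0.07581259 -0.01751375] 0.07780925882777381 collar 0.22703099953682573
0 [0.4997 0.2059]
0.1 [0.4982 0.1983]
0.2 [0.4975 0.1905]
0.5 [0.5    0.1673]
0.9 [0.5138 0.1396]
1.3 [0.5373 0.1194]
1.75 [0.5707 0.1095]
bar goal [0.46372096 0.21473938] wrist [ 0.1559342  -0.66169664  0.38519534]
```

send_rows --moves '[{"slide":[-0.76,0.93,0],"turn":0.23,"gripper":1},{"slide":[-0.76,0.93,0],"turn":0.23,"gripper":1},{"slide":[-0.76,0.93,0],"turn":0.23,"gripper":1},{"slide":[-0.76,0.93,0],"turn":0.23,"gripper":1},{"slide":[-0.76,0.93,0],"turn":0.23,"gripper":1}]' --newtons 15

```text
time_s: 1.77
tcp_pos: [0.2907, -0.4605, 0.227]
eef_rot: [180.0, 0.1, 179.3]
contact_force: [0.3, 0.1, -0.9]
gripper_width: 0.0873
gripper_force: 0.0
```

send_rows --moves '[{"slide":[-0.34,1,0],"turn":0,"gripper":1},{"slide":[-0.34,1,0],"turn":0,"gripper":1},{"slide":[-0.34,1,0],"turn":0,"gripper":1},{"slide":[-0.34,1,0],"turn":0,"gripper":1},{"slide":[-0.34,1,0],"turn":0,"gripper":1}]'

```text
time_s: 2.18
tcp_pos: [0.3443, -0.311, 0.2273]
eef_rot: [180.0, 0.1, 179.5]
contact_force: [-0.2, -0.6, -1.1]
gripper_width: 0.0878
gripper_force: 0.0
```

send_rows --moves '[{"slide":[-0.34,1,0],"turn":0,"gripper":1},{"slide":[-0.34,1,0],"turn":0,"gripper":1},{"slide":[-0.34,1,0],"turn":0,"gripper":1},{"slide":[-0.34,1,0],"turn":0,"gripper":1},{"slide":[-0.34,1,0],"turn":0,"gripper":1}]'

```text
time_s: 2.6
tcp_pos: [0.3977, -0.1618, 0.2272]
eef_rot: [180.0, 0.1, 179.5]
contact_force: [0.2, -0.2, -0.7]
gripper_width: 0.088
gripper_force: 0.0
```

send_rows --moves '[{"slide":[-0.34,1,0],"turn":0,"gripper":1},{"slide":[-0.34,1,0],"turn":0,"gripper":1},{"slide":[-0.34,1,0],"turn":0,"gripper":1},{"slide":[-0.34,1,0],"turn":0,"gripper":1},{"slide":[-0.34,1,0],"turn":0,"gripper":1}]'

```text
time_s: 3.02
tcp_pos: [0.4509, -0.0124, 0.2268]
eef_rot: [180.0, 0.1, 179.5]
contact_force: [0.9, -1.1, -0.6]
gripper_width: 0.0876
gripper_force: 0.0
```

send_rows --moves '[{"slide":[-0.34,1,0],"turn":0,"gripper":1},{"slide":[-0.34,1,0],"turn":0,"gripper":1},{"slide":[-0.34,1,0],"turn":0,"gripper":1},{"slide":[-0.34,1,0],"turn":0,"gripper":1},{"slide":[-0.34,1,0],"turn":0,"gripper":1}]'

```text
time_s: 3.43
tcp_pos: [0.5039, 0.1373, 0.2262]
eef_rot: [180.0, 0.0, 179.4]
contact_force: [0.3, 0.3, 1.1]
gripper_width: 0.0879
gripper_force: 0.0
```

send_rows --moves '[{"slide":[0.04,0.34,0],"turn":0,"gripper":1},{"slide":[0.04,0.34,0],"turn":0,"gripper":1},{"slide":[0.04,0.34,0.4],"turn":0,"gripper":1},{"slide":[0.04,0.34,0.6],"turn":0,"gripper":1},{"slide":[0.04,0.34,0.7],"turn":0,"gripper":1}]'

```text
time_s: 3.85
tcp_pos: [0.4945, 0.183, 0.1178]
eef_rot: [-179.9, -0.2, 179.3]
contact_force: [-0.9, -0.7, -0.9]
gripper_width: 0.0874
gripper_force: 0.0
```

```bash
python3 - <<'E'
from h import *
s=get_state();d=optics.capture('wrist');cv2.imwrite('pics/w1.png',d['img'][:,:,::-1])
print(s['tcp_pos'],s['eef_rot'],s['joints'],w2px(d,[[.4976,.1884,.105],s['tcp_pos']]),optics.look_for('wrist','collar_post'))
E
```

```text
[0.4944734  0.18298898 0.11783754] [-179.91423376   -0.19065407  179.27382142] [ 4.15902406e+01  1.25749433e+01 -2.61272062e+01 -8.29749559e-02
 -5.14965966e+01 -1.32264507e+02] [[327.42275625 293.68749143]
 [315.82768418 300.06358699]] [{'location': [0.5387, 0.1838, 0.065], 'p': 0.58}]
```

View pics/w1.png

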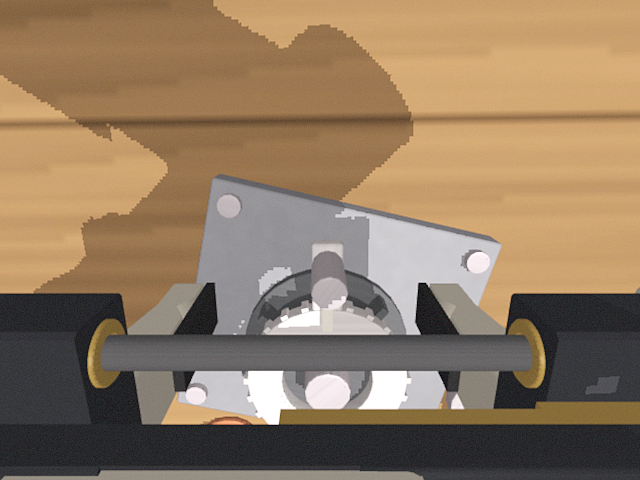

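The wrist view shows the post top at (329,288) between the open fingers; I predicted (327,294), so it is in place for the descent.

send_rows --moves '[{"slide":[0,0,0.27],"turn":0,"gripper":1},{"slide":[0,0,0.27],"turn":0,"gripper":1},{"slide":[0,0,0.27],"turn":0,"gripper":1},{"slide":[0,0,0.27],"turn":0,"gripper":1},{"slide":[0,0,0.27],"turn":0,"gripper":1}]'

```text
time_s: 4.37
tcp_pos: [0.4977, 0.185, 0.0836]
eef_rot: [179.9, 0.2, 179.3]
contact_force: [0.0, -0.4, 0.7]
gripper_width: 0.0877
gripper_force: 0.0
```

send_rows --moves '[{"slide":[0,0.02,0.02],"turn":0,"gripper":0},{"slide":[0,0.02,0.02],"turn":0,"gripper":0},{"slide":[0,0.02,0.02],"turn":0,"gripper":0},{"slide":[0,0.02,0.02],"turn":0,"gripper":0},{"slide":[0,0.02,0.02],"turn":0,"gripper":0}]'

```text
time_s: 4.78
tcp_pos: [0.4963, 0.1873, 0.0783]
eef_rot: [180.0, 0.0, 179.3]
contact_force: [0.4, 0.3, -0.2]
gripper_width: 0.0599
gripper_force: 0.0
```

```bash
python3 - <<'E'
from h import *
# arc rows in tool axes: c0 = tcp start on the arc about (x,y), tool x/y at start
x,y=.57542,.18739; s=get_state(); print(s['tcp_pos'],s['gripper_width'],s['gripper_force'],s['contact_force'])
# per call: rotation steps 6.0deg*5=30deg; local: radial dir toward outside
M=rot(s['eef_rot']);v=s['tcp_pos'][:2]-[x,y];print(np.hypot(*v),np.degrees(np.arctan2(-v[1],-v[0]))+13.758)
v=v/np.hypot(*v)*.078
for k in range(1,6):
    c=R.from_euler('z',6*k,degrees=True).as_matrix()[:2,:2]@v-v
    print(k,(M.T@np.r_[c,0]/.15).round(3),-6*k/90)
E
```

```text
[0.49631966 0.18726326 0.07829728] 0.05992968309744383 0.0 [ 0.3978589   0.29958856 -0.23011551]
0.07910043971111172 13.849801461982153
1 [-0.004 -0.054 -0.   ] -0.06666666666666667
2 [-0.013 -0.108 -0.   ] -0.13333333333333333
3 [-0.028 -0.16  -0.   ] -0.2
4 [-0.048 -0.211 -0.   ] -0.26666666666666666
5 [-0.073 -0.259 -0.   ] -0.3333333333333333
```

send_rows --moves '[{"slide":[0,0,0],"turn":0,"gripper":0},{"slide":[0,0,0],"turn":0,"gripper":0},{"slide":[0,0,0],"turn":0,"gripper":0},{"slide":[0,0,0],"turn":0,"gripper":0},{"slide":[0,0,0],"turn":0,"gripper":0}]'

```text
time_s: 5.2
tcp_pos: [0.4962, 0.1872, 0.078]
eef_rot: [-180.0, -0.0, 179.3]
contact_force: [-0.1, -0.2, -0.2]
gripper_width: 0.0263
gripper_force: 0.0
```

send_rows --moves '[{"slide":[0,0,0],"turn":0,"gripper":0},{"slide":[0,0,0],"turn":0,"gripper":0},{"slide":[0,0,0],"turn":0,"gripper":0},{"slide":[0,0,0],"turn":0,"gripper":0},{"slide":[0,0,0],"turn":0,"gripper":0}]'

```text
time_s: 5.62
tcp_pos: [0.4962, 0.1874, 0.078]
eef_rot: [180.0, -0.0, 179.3]
contact_force: [-1.8, 2.8, -0.7]
gripper_width: 0.0174
gripper_force: 15.0
```

send_rows --moves '[{"slide":[-0.004,-0.052,0],"turn":-0.064,"gripper":0},{"slide":[-0.012,-0.104,0],"turn":-0.128,"gripper":0},{"slide":[-0.025,-0.154,0],"turn":-0.192,"gripper":0},{"slide":[-0.044,-0.203,0],"turn":-0.256,"gripper":0},{"slide":[-0.067,-0.25,0],"turn":-0.32,"gripper":0}]'

```text
time_s: 6.03
tcp_pos: [0.5064, 0.1498, 0.0781]
eef_rot: [180.0, 0.1, -151.6]
contact_force: [1.5, 4.2, -4.1]
gripper_width: 0.0175
gripper_force: 15.0
```

send_rows --moves '[{"slide":[-0.004,-0.052,0],"turn":-0.064,"gripper":0},{"slide":[-0.012,-0.104,0],"turn":-0.128,"gripper":0},{"slide":[-0.025,-0.154,0],"turn":-0.192,"gripper":0},{"slide":[-0.044,-0.203,0],"turn":-0.256,"gripper":0},{"slide":[-0.067,-0.25,0],"turn":-0.32,"gripper":0}]'

```text
time_s: 6.45
tcp_pos: [0.5332, 0.1217, 0.078]
eef_rot: [-180.0, 0.1, -122.8]
contact_force: [1.8, 6.4, -3.0]
gripper_width: 0.0179
gripper_force: 15.0
```

send_rows --moves '[{"slide":[-0.004,-0.052,0],"turn":-0.064,"gripper":0},{"slide":[-0.012,-0.104,0],"turn":-0.128,"gripper":0},{"slide":[-0.025,-0.154,0],"turn":-0.192,"gripper":0},{"slide":[-0.044,-0.203,0],"turn":-0.256,"gripper":0},{"slide":[-0.067,-0.25,0],"turn":-0.32,"gripper":0}]'

```text
time_s: 6.87
tcp_pos: [0.57, 0.1099, 0.078]
eef_rot: [-180.0, 0.1, -94.1]
contact_force: [-0.4, 7.0, -1.4]
gripper_width: 0.0177
gripper_force: 15.0
```

```bash
python3 - <<'E'
from h import *
for i in range(3): d=optics.capture('top')
cv2.imwrite('pics/t2.png',d['img'][:,:,::-1])
s=get_state();v=s['tcp_pos'][:2]-[.57542,.18739];print(s['tcp_pos'],s['eef_rot'],s['contact_force'],np.hypot(*v),np.arctan2(-v[1],-v[0])+.24013, s['joints'])
E
```

```text
[0.57077466 0.10990379 0.07805294] [-1.79890699e+02  7.16722345e-02 -9.42738137e+01] [ 3.26755741  5.12062378 -3.33941903] 0.07762532694553895 1.751047434906291 [ 3.01680353e+01  1.96630140e+01 -2.21753188e+01  3.64404539e-03
 -4.80309909e+01 -3.44443511e+01]
```

send_rows --moves '[{"slide":[0,0,0],"turn":0,"gripper":0.6},{"slide":[0,0,0],"turn":0,"gripper":0.6},{"slide":[0,0,0],"turn":0,"gripper":0.6},{"slide":[0,0,0],"turn":0,"gripper":0.6},{"slide":[0,0,0],"turn":0,"gripper":0.6}]'

```text
time_s: 7.43
tcp_pos: [0.569, 0.1089, 0.0781]
eef_rot: [180.0, -0.0, -94.3]
contact_force: [0.4, -0.3, -0.9]
gripper_width: 0.0457
gripper_force: 0.0
```

send_rows --moves '[{"slide":[0,0,-0.4],"turn":0,"gripper":0.6},{"slide":[0,0,-0.6],"turn":0,"gripper":0.6},{"slide":[0,0,-0.8],"turn":0,"gripper":0.6},{"slide":[0,0,-0.8],"turn":0,"gripper":0.6},{"slide":[0,0,-0.8],"turn":0,"gripper":0.6}]'

```text
time_s: 7.85
tcp_pos: [0.5704, 0.1096, 0.201]
eef_rot: [-179.7, 0.2, -94.3]
contact_force: [-0.5, -0.1, -0.8]
gripper_width: 0.0525
gripper_force: 0.0
```

send_rows --moves '[{"slide":[1,0.8,0],"turn":0,"gripper":0.6},{"slide":[1,0.8,0],"turn":0,"gripper":0.6},{"slide":[1,0.8,0],"turn":0,"gripper":0.6},{"slide":[1,0.8,0],"turn":0,"gripper":0.6},{"slide":[1,0.8,0],"turn":0,"gripper":0.6}]'

```text
time_s: 8.27
tcp_pos: [0.4344, -0.0336, 0.1967]
eef_rot: [179.8, -0.0, -94.4]
contact_force: [-0.4, -0.2, -0.6]
gripper_width: 0.0528
gripper_force: 0.0
```

```bash
python3 - <<'E'
from h import *
d=optics.capture('top');i=d['img'][:,:,::-1]
cv2.imwrite('pics/c2.png',np.hstack([cv2.resize(i[205:335,155:295],None,fx=2.8,fy=2.8,interpolation=2),cv2.resize(i[180:271,415:498][:,:],(364,364),interpolation=2)]))
print(i[180:271,415:498].shape)
E
```

```text
(91, 83, 3)
```

View pics/c2.png

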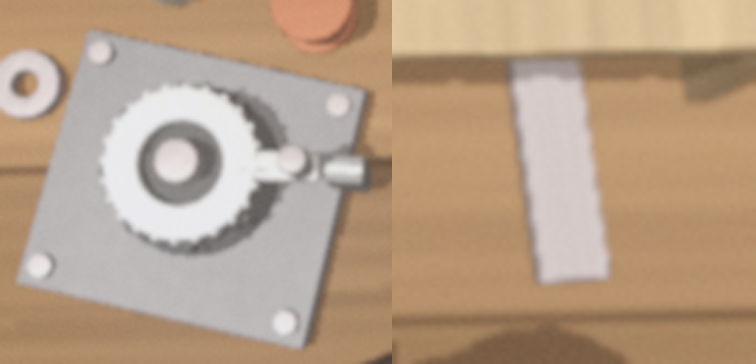

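The lever now points straight at the mark, with the lines meeting at about (335,168). In the right crop the bar end corners are near (541,283) and (609,279), and the shelf front cuts the bar at y=60.

```bash
python3 - <<'E'
from h import *
T=optics.capture('top')
p=px2w(T,[(448.6,250.4),(464.1,249.4),(442.,194.6),(457.9,194.6)],.012);print(p.round(4))
e=(p[0]+p[1])/2; f=(p[2]+p[3])/2; print(e,f,'dir',np.degrees(np.arctan2(*(f-e)[1::-1])), 'shelf edge', px2w(T,[(394,194),(506,191)],.1))
s=get_state();print(s['time_s'],s['tcp_pos'],s['eef_rot'],s['joints'])
E
```

```text
[[ 0.5964 -0.2421  0.012 ]
 [ 0.5976 -0.2718  0.012 ]
 [ 0.7076 -0.2374  0.012 ]
 [ 0.7068 -0.2685  0.012 ]]
[ 0.59699505 -0.25696299  0.012     ] [ 0.70717765 -0.25294956  0.012     ] dir 2.086092018488283 shelf edge [[ 0.68647832 -0.12894482  0.1       ]
 [ 0.68691594 -0.32589607  0.1       ]]
8.3667 [ 0.43457697 -0.0338272   0.19725133] [ 1.79887481e+02 -8.73945661e-03 -9.44484725e+01] [ 2.16139549e+01 -1.24829981e+00 -3.02580258e+01 -4.75018347e-02
 -6.10951993e+01 -2.60394377e+01]
```

send_rows --moves '[{"slide":[0.69,-0.66,0],"turn":0.39,"gripper":0.8},{"slide":[0.69,-0.66,0],"turn":0.39,"gripper":0.8},{"slide":[0.69,-0.66,0],"turn":0.39,"gripper":0.8},{"slide":[0.69,-0.66,0],"turn":0.39,"gripper":0.8},{"slide":[0.69,-0.66,0],"turn":0.39,"gripper":0.8}]'

```text
time_s: 8.78
tcp_pos: [0.531, -0.1446, 0.1959]
eef_rot: [179.9, -0.1, -129.9]
contact_force: [0.3, 0.9, -0.5]
gripper_width: 0.0699
gripper_force: 0.0
```

send_rows --moves '[{"slide":[0.19,-0.94,0],"turn":0.39,"gripper":0.8},{"slide":[0.19,-0.94,0],"turn":0.39,"gripper":0.8},{"slide":[0.19,-0.94,0],"turn":0.39,"gripper":0.8},{"slide":[0.19,-0.94,0],"turn":0.39,"gripper":0.8},{"slide":[0.19,-0.94,0],"turn":0.39,"gripper":0.8}]'

```text
time_s: 9.2
tcp_pos: [0.6216, -0.2565, 0.1947]
eef_rot: [180.0, -0.2, -165.0]
contact_force: [0.3, 0.0, 0.1]
gripper_width: 0.0701
gripper_force: 0.0
```

send_rows --moves '[{"slide":[0,0,0],"turn":0.07,"gripper":0.8},{"slide":[0,0,0],"turn":0.15,"gripper":0.8},{"slide":[0,0,0],"turn":0.15,"gripper":0.8},{"slide":[0,0,0],"turn":0.15,"gripper":0.8},{"slide":[0,0,0],"turn":0.15,"gripper":0.8}]'

```text
time_s: 9.62
tcp_pos: [0.62, -0.2534, 0.1973]
eef_rot: [180.0, -0.1, -177.8]
contact_force: [0.6, -0.6, -0.6]
gripper_width: 0.0699
gripper_force: 0.0
```

```bash
python3 - <<'E'
from h import *
for k in range(2): d=optics.capture('wrist')
s=get_state();cv2.imwrite('pics/w2.png',d['img'][:,:,::-1])
print(s['time_s'],s['tcp_pos'],s['eef_rot'],'slide',move([.617,-.2563,.004],-177.9))
print(w2px(d,[[.597,-.257,.012],[.617,-.256,.012],[.6964,-.2421,.012],[.5964,-.2421,.012],[.5976,-.2718,.012]]).round(1).tolist(),[ (r['location'],r['p']) for r in optics.look_for('wrist','straightedge')])
E
```

```text
9.7167 [ 0.62006974 -0.25333503  0.19780629] [ 1.79994310e+02 -2.15720803e-02 -1.77844344e+02] slide (array([ 0.021, -0.019,  1.292]), np.float64(0.001))
[[312.9, 178.8], [313.2, 201.4], [324.9, 284.5], [330.1, 178.8], [295.8, 178.9]] [([0.6532, -0.2514, 0.0106], 0.65)]
```

View pics/w2.png

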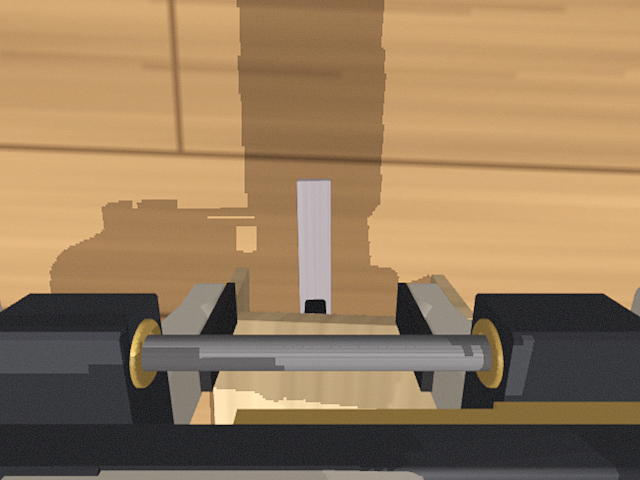

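The bar end is at (297–330, 181), within 2 px of my prediction and square to the tool. The handle foot shows at (315,306), so I can descend.

send_rows --moves '[{"slide":[0.02,-0.02,0.25],"turn":0,"gripper":0.8},{"slide":[0.02,-0.02,0.5],"turn":0,"gripper":0.8},{"slide":[0.02,-0.02,0.75],"turn":0,"gripper":0.8},{"slide":[0.02,-0.02,0.95],"turn":0,"gripper":0.8},{"slide":[0.02,-0.02,0.95],"turn":0,"gripper":0.8}]'

```text
time_s: 10.18
tcp_pos: [0.6128, -0.2556, 0.0489]
eef_rot: [179.8, -0.6, -178.0]
contact_force: [-1.6, 1.0, -0.5]
gripper_width: 0.07
gripper_force: 0.0
```

send_rows --moves '[{"slide":[0,0,0.15],"turn":0,"gripper":0.8},{"slide":[0,0,0.28],"turn":0,"gripper":0.8},{"slide":[0,0,0.32],"turn":0,"gripper":0.8},{"slide":[0,0,0.32],"turn":0,"gripper":0.8},{"slide":[0,0,0.32],"turn":0,"gripper":0.8}]'

```text
time_s: 10.6
tcp_pos: [0.6181, -0.2569, 0.0092]
eef_rot: [-180.0, 0.1, -178.0]
contact_force: [-0.4, 0.1, 0.4]
gripper_width: 0.0701
gripper_force: 0.0
```

send_rows --moves '[{"slide":[0,0,0.02],"turn":0,"gripper":0.8},{"slide":[0,0,0.02],"turn":0,"gripper":0.2},{"slide":[0,0,0.02],"turn":0,"gripper":0.2},{"slide":[0,0,0.02],"turn":0,"gripper":0.2},{"slide":[0,0,0.02],"turn":0,"gripper":0.2}]' --newtons 30

```text
time_s: 11.02
tcp_pos: [0.6174, -0.2568, 0.0051]
eef_rot: [-180.0, 0.0, -178.0]
contact_force: [0.4, -0.2, 0.5]
gripper_width: 0.0489
gripper_force: 0.0
```

send_rows --moves '[{"slide":[0,0,0],"turn":0,"gripper":0.2},{"slide":[0,0,0],"turn":0,"gripper":0.2},{"slide":[0,0,0],"turn":0,"gripper":0.2},{"slide":[0,0,0],"turn":0,"gripper":0.2},{"slide":[0,0,0],"turn":0,"gripper":0.2}]'

```text
time_s: 11.43
tcp_pos: [0.6172, -0.2566, 0.0046]
eef_rot: [180.0, -0.0, -178.0]
contact_force: [0.1, 1.4, 2.1]
gripper_width: 0.0296
gripper_force: 30.0
```

send_rows --moves '[{"slide":[0.08,0,0],"turn":0,"gripper":0.2},{"slide":[0.25,0,0],"turn":0,"gripper":0.2},{"slide":[0.45,0,0],"turn":0,"gripper":0.2},{"slide":[0.65,0,0],"turn":0,"gripper":0.2},{"slide":[0.8,0,0],"turn":0,"gripper":0.2}]'

```text
time_s: 11.85
tcp_pos: [0.4959, -0.2608, 0.0046]
eef_rot: [180.0, 0.0, -178.0]
contact_force: [0.4, -0.9, -2.7]
gripper_width: 0.0296
gripper_force: 29.9
```

send_rows --moves '[{"slide":[0.1,0,0],"turn":0,"gripper":0.2},{"slide":[0.16,0,0],"turn":0,"gripper":0.2},{"slide":[0.18,0,0],"turn":0,"gripper":0.2},{"slide":[0.18,0,0],"turn":0,"gripper":0.2},{"slide":[0.18,0,0],"turn":0,"gripper":0.2}]'

```text
time_s: 12.27
tcp_pos: [0.4696, -0.2618, 0.0045]
eef_rot: [180.0, -0.1, -178.0]
contact_force: [-7.1, -0.4, 6.7]
gripper_width: 0.0292
gripper_force: 29.9
```

send_rows --moves '[{"slide":[0,0,0],"turn":0,"gripper":0.8},{"slide":[0,0,0],"turn":0,"gripper":0.8},{"slide":[0,0,0],"turn":0,"gripper":0.8},{"slide":[0,0,0],"turn":0,"gripper":0.8},{"slide":[0,0,0],"turn":0,"gripper":0.8}]'

```text
time_s: 12.68
tcp_pos: [0.4709, -0.2618, 0.0045]
eef_rot: [-180.0, 0.0, -178.0]
contact_force: [0.1, 0.4, -1.0]
gripper_width: 0.0576
gripper_force: 0.0
```

send_rows --moves '[{"slide":[0,0,-0.2],"turn":0,"gripper":0.8},{"slide":[0,0,-0.4],"turn":0,"gripper":0.8},{"slide":[0,0,-0.65],"turn":0,"gripper":0.8},{"slide":[0,0,-0.9],"turn":0,"gripper":0.8},{"slide":[0,0,-1],"turn":0,"gripper":0.8}]'

```text
time_s: 13.1
tcp_pos: [0.4726, -0.2626, 0.16]
eef_rot: [-179.9, 0.4, -178.0]
contact_force: [1.2, -0.0, 0.7]
gripper_width: 0.07
gripper_force: 0.0
```

```bash
python3 - <<'E'
from h import *
for k in range(2): d=optics.capture('wrist')
s=get_state();print(s['time_s'],s['tcp_pos'],s['eef_rot'],[ (r['location'],r['p']) for r in optics.look_for('wrist','handle_top')])
cv2.imwrite('pics/w3.png',d['img'][:,:,::-1]);cv2.imwrite('pics/t3.png',optics.capture('top')['img'][:,:,::-1])
for n in('straightedge','handle_top'):print([ (r['location'],r['p']) for r in optics.look_for('top',n)])
a=cv2.imread('pics/t3.png')[180:330,380:540];b=cv2.imread('pics/w3.png')
cv2.imwrite('pics/c3.png',np.hstack([cv2.resize(b,(400,300)),cv2.resize(a,(320,300),interpolation=2)]))
E
```

```text
13.2 [ 0.47268877 -0.26234306  0.15860778] [-179.88396854    0.40836155 -177.98102657] [([0.5234, -0.2638, 0.011], 0.94)]
[([0.6817, -0.2502, 0.0103], 0.74), ([0.6395, 0.3123, 0.0193], 0.44)]
[([0.6808, -0.2501, 0.0116], 0.9)]
```

View pics/c3.png

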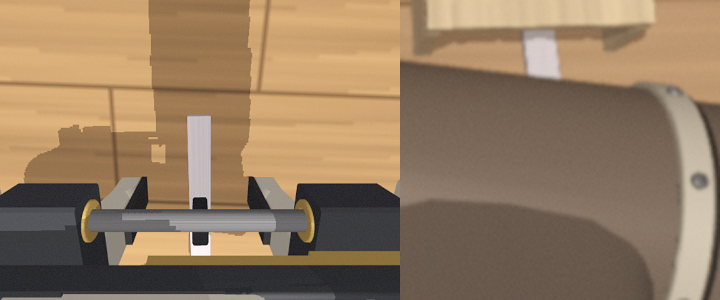

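The wrist view shows the bar drawn out straight, with its end at about full-scale (319,186) and the handle at (319,335) between the open fingers. The top view is blocked by the arm.

```bash
python3 - <<'E'
from h import *
d=optics.capture('wrist');s=get_state();im=d['img'];hsv=cv2.cvtColor(im,cv2.COLOR_RGB2HSV)
m=(hsv[:,:,1]<50)&(hsv[:,:,2]>120);m[:,:270]=0;m[:,370:]=0
rows=range(195,305,5);L=[];Rr=[]
for v in rows:
    u=np.where(m[v])[0];L.append((u.min()-.5,v));Rr.append((u.max()+.5,v))
l=px2w(d,L,.012);r=px2w(d,Rr,.012);print('width',np.median(l[:,1]-r[:,1]));c=(l+r)/2
k=np.polyfit(c[:,0],c[:,1],1);print('dir deg',np.degrees(np.arctan(k[0])),'res',np.abs(np.polyval(k,c[:,0])-c[:,1]).max())
vv=np.where(m[:,319])[0];vv=vv[(vv>150)&(vv<300)];e=px2w(d,(319,vv.min()-.5),.012)[0];print('end',e)
h=e[0]+.13;print('handle',h,np.polyval(k,h))
print(s['tcp_pos'],s['eef_rot'],move([h,np.polyval(k,h),.042],s['eef_rot'][2]))
E
```

```text
width -0.029942856401264553
dir deg 3.1185921381982644 res 0.0003646688964034084
end [ 0.44880398 -0.25993156  0.012     ]
handle 0.578803982564855 -0.25605951946177197
[ 0.46959537 -0.26159648  0.15335397] [ 1.79965390e+02 -1.17219032e-01 -1.78023824e+02] (array([-0.73 ,  0.011,  0.741]), np.float64(-0.0))
```

send_rows --moves '[{"slide":[-0.25,0,0],"turn":0,"gripper":0.8},{"slide":[-0.5,0,0],"turn":0,"gripper":0.8},{"slide":[-0.73,0,0],"turn":0,"gripper":0.8},{"slide":[-0.73,0,0.15],"turn":0,"gripper":0.8},{"slide":[-0.73,0,0.35],"turn":0,"gripper":0.8}]'

```text
time_s: 13.87
tcp_pos: [0.5828, -0.2581, 0.1018]
eef_rot: [-179.9, 0.2, -177.9]
contact_force: [-0.2, -0.1, -1.6]
gripper_width: 0.0703
gripper_force: 0.0
```

send_rows --moves '[{"slide":[0,0,0.2],"turn":0,"gripper":0.8},{"slide":[0,0,0.35],"turn":0,"gripper":0.8},{"slide":[0,0,0.43],"turn":0,"gripper":0.8},{"slide":[0,0,0.43],"turn":0,"gripper":0.8},{"slide":[0,0,0.43],"turn":0,"gripper":0.8}]'

```text
time_s: 14.28
tcp_pos: [0.5795, -0.2581, 0.037]
eef_rot: [-180.0, -0.1, -178.0]
contact_force: [0.2, 0.0, 1.1]
gripper_width: 0.0703
gripper_force: 0.0
```

send_rows --moves '[{"slide":[0,0,0],"turn":0,"gripper":0},{"slide":[0,0,0],"turn":0,"gripper":0},{"slide":[0,0,0],"turn":0,"gripper":0},{"slide":[0,0,0],"turn":0,"gripper":0},{"slide":[0,0,0],"turn":0,"gripper":0}]' --newtons 40

```text
time_s: 14.7
tcp_pos: [0.5801, -0.2581, 0.0384]
eef_rot: [-180.0, 0.1, -178.0]
contact_force: [-0.1, 1.0, 0.5]
gripper_width: 0.0422
gripper_force: 0.0
```

send_rows --moves '[{"slide":[0,0,0],"turn":0,"gripper":0},{"slide":[0,0,0],"turn":0,"gripper":0},{"slide":[0,0,0],"turn":0,"gripper":0},{"slide":[0,0,0],"turn":0,"gripper":0},{"slide":[0,0,0],"turn":0,"gripper":0}]'

```text
time_s: 15.12
tcp_pos: [0.5797, -0.2579, 0.0376]
eef_rot: [180.0, -0.0, -178.0]
contact_force: [-0.7, 2.0, 1.3]
gripper_width: 0.0198
gripper_force: 39.9
```

send_rows --moves '[{"slide":[0,0,-0.07],"turn":0,"gripper":0},{"slide":[0,0,-0.13],"turn":0,"gripper":0},{"slide":[0.1,0,-0.13],"turn":0,"gripper":0},{"slide":[0.25,0,-0.13],"turn":0,"gripper":0},{"slide":[0.42,0,-0.13],"turn":0,"gripper":0}]'

```text
time_s: 15.53
tcp_pos: [0.5168, -0.2601, 0.0575]
eef_rot: [-180.0, 0.0, -178.0]
contact_force: [-0.7, -0.3, -5.6]
gripper_width: 0.0195
gripper_force: 39.9
```

send_rows --moves '[{"slide":[0,0,-0.1],"turn":0,"gripper":0},{"slide":[0,0,-0.3],"turn":0,"gripper":0},{"slide":[0,0,-0.5],"turn":0,"gripper":0},{"slide":[0,0,-0.7],"turn":0,"gripper":0},{"slide":[0,0,-0.8],"turn":0,"gripper":0}]'

```text
time_s: 15.95
tcp_pos: [0.5179, -0.2608, 0.1819]
eef_rot: [-179.9, 0.3, -178.0]
contact_force: [0.8, -1.2, -5.0]
gripper_width: 0.0197
gripper_force: 40.0
```

send_rows --moves '[{"slide":[0.02,0.15,0],"turn":0,"gripper":0},{"slide":[0.03,0.35,0],"turn":0,"gripper":0},{"slide":[0.05,0.55,0],"turn":0,"gripper":0},{"slide":[0.06,0.77,0],"turn":0,"gripper":0},{"slide":[0.07,1,0],"turn":0,"gripper":0}]'

```text
time_s: 16.37
tcp_pos: [0.5002, -0.1097, 0.1777]
eef_rot: [180.0, 0.0, -178.1]
contact_force: [1.3, 0.2, -4.8]
gripper_width: 0.0195
gripper_force: 40.0
```

send_rows --moves '[{"slide":[0.02,0.22,0],"turn":0,"gripper":0},{"slide":[0.03,0.42,0],"turn":0,"gripper":0},{"slide":[0.05,0.62,0],"turn":0,"gripper":0},{"slide":[0.06,0.82,0],"turn":0,"gripper":0},{"slide":[0.07,1,0],"turn":0,"gripper":0}]'

```text
time_s: 16.78
tcp_pos: [0.4847, 0.0405, 0.1778]
eef_rot: [180.0, 0.0, -178.0]
contact_force: [1.0, -1.1, -4.4]
gripper_width: 0.0197
gripper_force: 40.0
```

send_rows --moves '[{"slide":[0,0.1,0],"turn":-0.075,"gripper":0},{"slide":[0,0.25,0],"turn":-0.15,"gripper":0},{"slide":[0,0.4,0],"turn":-0.225,"gripper":0},{"slide":[0,0.5,0],"turn":-0.3,"gripper":0},{"slide":[0,0.6,0],"turn":-0.375,"gripper":0}]'

```text
time_s: 17.2
tcp_pos: [0.4818, 0.1298, 0.1777]
eef_rot: [180.0, 0.0, -143.9]
contact_force: [-0.1, -0.4, -5.3]
gripper_width: 0.02
gripper_force: 40.0
```

send_rows --moves '[{"slide":[0,0,0],"turn":-0.075,"gripper":0},{"slide":[0,0,0],"turn":-0.15,"gripper":0},{"slide":[0,0,0],"turn":-0.225,"gripper":0},{"slide":[0,0,0],"turn":-0.3,"gripper":0},{"slide":[0,0,0],"turn":-0.375,"gripper":0}]'

```text
time_s: 17.62
tcp_pos: [0.4819, 0.1287, 0.1776]
eef_rot: [180.0, 0.0, -110.2]
contact_force: [0.1, 0.4, -5.3]
gripper_width: 0.0196
gripper_force: 40.0
```

```bash
python3 - <<'E'
from h import *
for k in range(3): d=optics.capture('wrist')
s=get_state();print(s['time_s'],s['tcp_pos'],s['eef_rot'],s['contact_force'],s['gripper_width'],'joints',s['joints'][[0,5]])
print(move([.4637,.2147,s['tcp_pos'][2]],-103.76))
E
```

```text
17.7667 [0.48202356 0.12873718 0.17749492] [ 1.79998911e+02  1.66323848e-02 -1.10696039e+02] [-0.19705678  0.57173493 -4.85926224] 0.019628940067001048 joints [ 37.55383388 -58.24396937]
(array([-0.493,  0.317,  0.   ]), np.float64(-0.077))
```

send_rows --moves '[{"slide":[-0.12,0.1,0],"turn":-0.04,"gripper":0},{"slide":[-0.25,0.2,0],"turn":-0.077,"gripper":0},{"slide":[-0.38,0.3,0],"turn":-0.077,"gripper":0},{"slide":[-0.485,0.383,0],"turn":-0.077,"gripper":0},{"slide":[-0.485,0.383,0],"turn":-0.077,"gripper":0}]'

```text
time_s: 18.18
tcp_pos: [0.4536, 0.2199, 0.1775]
eef_rot: [-180.0, 0.1, -103.8]
contact_force: [-1.2, -2.9, -5.3]
gripper_width: 0.0196
gripper_force: 40.0
```

send_rows --moves '[{"slide":[0,0,0.1],"turn":0,"gripper":0},{"slide":[0,0,0.25],"turn":0,"gripper":0},{"slide":[0,0,0.4],"turn":0,"gripper":0},{"slide":[0,0,0.55],"turn":0,"gripper":0},{"slide":[0,0,0.55],"turn":0,"gripper":0}]'

```text
time_s: 18.6
tcp_pos: [0.4516, 0.215, 0.0909]
eef_rot: [179.8, -0.3, -103.9]
contact_force: [-1.0, -1.2, -7.0]
gripper_width: 0.0196
gripper_force: 40.0
```

```bash
python3 - <<'E'
from h import *
for k in range(3): d=optics.capture('wrist')
s=get_state();print(s['time_s'],s['tcp_pos'],s['eef_rot'],s['contact_force'],s['moment'])
print(move([.4540,.2171,.0406],-103.76))
T=optics.capture('top')['img'][:,:,::-1]
w=d['img'][:,:,::-1]
cv2.imwrite('pics/c4.png',np.hstack([cv2.resize(w,(400,300)),cv2.resize(T[200:350,130:330],(400,300),interpolation=2)]))
E
```

```text
18.75 [0.45463422 0.21742776 0.09566158] [-1.79951896e+02  2.19782221e-02 -1.03668216e+02] [ 0.56675952  0.13282421 -5.20680801] [ 0.11410695 -0.03914192 -0.03722488]
(array([0.003, 0.004, 0.367]), np.float64(0.001))
```

View pics/c4.png

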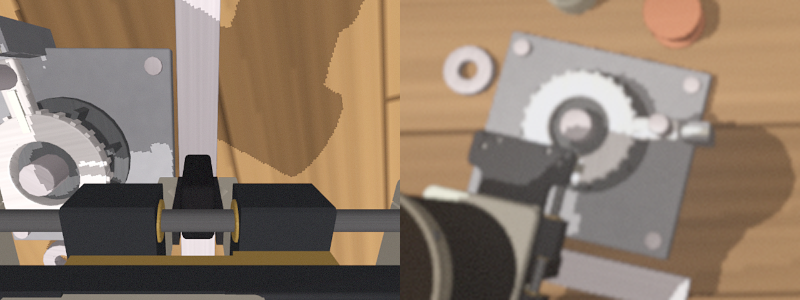

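The wrist view shows the bar (x≈176–218) parallel to the plate edge (x≈172), and the collar still on its mark. I'll lower it to just above the bench.

send_rows --moves '[{"slide":[0,0,0.1],"turn":0,"gripper":0},{"slide":[0,0,0.2],"turn":0,"gripper":0},{"slide":[0,0,0.3],"turn":0,"gripper":0},{"slide":[0,0,0.36],"turn":0,"gripper":0},{"slide":[0,0,0.36],"turn":0,"gripper":0}]'

```text
time_s: 19.22
tcp_pos: [0.4537, 0.2169, 0.0401]
eef_rot: [180.0, -0.1, -103.6]
contact_force: [0.0, -0.7, -5.6]
gripper_width: 0.0197
gripper_force: 40.0
```

send_rows --moves '[{"slide":[0,0.01,0],"turn":0,"gripper":0},{"slide":[0,0,0],"turn":0,"gripper":0},{"slide":[0,0,0],"turn":0,"gripper":0},{"slide":[0,0,0],"turn":0,"gripper":0},{"slide":[0,0,0],"turn":0,"gripper":0}]'

```text
time_s: 19.63
tcp_pos: [0.4543, 0.2174, 0.0412]
eef_rot: [-180.0, 0.1, -103.6]
contact_force: [0.3, 0.3, -4.8]
gripper_width: 0.0201
gripper_force: 40.0
```

send_rows --moves '[{"slide":[0,-0.01,0],"turn":0,"gripper":0},{"slide":[0,-0.02,0],"turn":0,"gripper":0},{"slide":[0,-0.03,0],"turn":0,"gripper":0},{"slide":[0,-0.045,0],"turn":0,"gripper":0},{"slide":[0,-0.045,0],"turn":0,"gripper":0}]'

```text
time_s: 20.05
tcp_pos: [0.461, 0.2155, 0.0405]
eef_rot: [-180.0, 0.0, -103.6]
contact_force: [-0.1, -0.4, -5.3]
gripper_width: 0.02
gripper_force: 40.0
```

send_rows --moves '[{"slide":[0,-0.003,0],"turn":0,"gripper":0},{"slide":[0,-0.006,0],"turn":0,"gripper":0},{"slide":[0,-0.01,0],"turn":0,"gripper":0},{"slide":[0,-0.01,0],"turn":0,"gripper":0},{"slide":[0,-0.01,0],"turn":0,"gripper":0}]'

```text
time_s: 20.47
tcp_pos: [0.462, 0.2152, 0.0405]
eef_rot: [180.0, -0.0, -103.6]
contact_force: [-0.2, 0.5, -5.0]
gripper_width: 0.0197
gripper_force: 40.0
```

send_rows --moves '[{"slide":[0,-0.003,0],"turn":0,"gripper":0},{"slide":[0,-0.006,0],"turn":0,"gripper":0},{"slide":[0,-0.01,0],"turn":0,"gripper":0},{"slide":[0,-0.01,0],"turn":0,"gripper":0},{"slide":[0,-0.01,0],"turn":0,"gripper":0}]'

```text
time_s: 20.88
tcp_pos: [0.463, 0.2149, 0.0404]
eef_rot: [180.0, -0.0, -103.6]
contact_force: [-3.5, 3.3, -3.6]
gripper_width: 0.0198
gripper_force: 40.1
```

send_rows --moves '[{"slide":[0,-0.003,0],"turn":0,"gripper":0},{"slide":[0,-0.005,0],"turn":0,"gripper":0},{"slide":[0,-0.007,0],"turn":0,"gripper":0},{"slide":[0,-0.007,0],"turn":0,"gripper":0},{"slide":[0,-0.007,0],"turn":0,"gripper":0}]'

```text
time_s: 21.3
tcp_pos: [0.4632, 0.2147, 0.0404]
eef_rot: [179.9, -0.0, -103.6]
contact_force: [-9.5, 5.2, -1.4]
gripper_width: 0.0202
gripper_force: 40.1
```

send_rows --moves '[{"slide":[0,0.01,0],"turn":0,"gripper":0},{"slide":[0,0.01,0.005],"turn":0,"gripper":0},{"slide":[0,0.01,0.012],"turn":0,"gripper":0},{"slide":[0,0.01,0.02],"turn":0,"gripper":0},{"slide":[0,0.01,0.02],"turn":0,"gripper":0}]'

```text
time_s: 21.72
tcp_pos: [0.4628, 0.2145, 0.0376]
eef_rot: [180.0, -0.0, -103.6]
contact_force: [-5.4, -0.7, 0.2]
gripper_width: 0.02
gripper_force: 40.0
```

send_rows --moves '[{"slide":[0,0,0],"turn":0,"gripper":0},{"slide":[0,0,0],"turn":0,"gripper":0},{"slide":[0,0,0],"turn":0,"gripper":0},{"slide":[0,0,0],"turn":0,"gripper":0},{"slide":[0,0,0],"turn":0,"gripper":0}]'

```text
time_s: 22.13
tcp_pos: [0.4627, 0.2145, 0.0376]
eef_rot: [180.0, -0.0, -103.6]
contact_force: [-5.6, -2.1, -0.4]
gripper_width: 0.0199
gripper_force: 40.0
```

send_rows --moves '[{"slide":[0,0,0],"turn":0,"gripper":0.5},{"slide":[0,0,0],"turn":0,"gripper":0.5},{"slide":[0,0,0],"turn":0,"gripper":0.5},{"slide":[0,0,0],"turn":0,"gripper":0.5},{"slide":[0,0,0],"turn":0,"gripper":0.5}]'

```text
time_s: 22.55
tcp_pos: [0.4635, 0.2152, 0.0378]
eef_rot: [-180.0, 0.0, -103.6]
contact_force: [-0.8, 0.7, -0.7]
gripper_width: 0.0429
gripper_force: 0.0
```

send_rows --moves '[{"slide":[0,0,-0.15],"turn":0,"gripper":0.5},{"slide":[0,0,-0.35],"turn":0,"gripper":0.5},{"slide":[0,0,-0.6],"turn":0,"gripper":0.5},{"slide":[0,0,-0.85],"turn":0,"gripper":0.5},{"slide":[0,0,-1],"turn":0,"gripper":0.5}]'

```text
time_s: 22.97
tcp_pos: [0.4643, 0.2156, 0.1918]
eef_rot: [-179.8, 0.2, -103.5]
contact_force: [0.4, 0.2, 0.2]
gripper_width: 0.0436
gripper_force: 0.0
```

send_rows --moves '[{"slide":[1,0.2,0],"turn":0,"gripper":0.5},{"slide":[1,0.2,0],"turn":0,"gripper":0.5},{"slide":[1,0.2,0],"turn":0,"gripper":0.5},{"slide":[1,0.2,0],"turn":0,"gripper":0.5},{"slide":[1,0.2,0],"turn":0,"gripper":0.5}]'

```text
time_s: 23.38
tcp_pos: [0.3958, 0.0725, 0.1877]
eef_rot: [180.0, 0.0, -103.7]
contact_force: [0.0, 0.5, 0.2]
gripper_width: 0.0438
gripper_force: 0.0
```

send_rows --moves '[{"slide":[1,-0.3,0],"turn":0,"gripper":0.5},{"slide":[1,-0.3,0],"turn":0,"gripper":0.5},{"slide":[1,-0.3,0],"turn":0,"gripper":0.5},{"slide":[1,-0.3,0],"turn":0,"gripper":0.5},{"slide":[1,-0.3,0],"turn":0,"gripper":0.5}]'

```text
time_s: 23.8
tcp_pos: [0.407, -0.0841, 0.1876]
eef_rot: [-180.0, -0.0, -103.8]
contact_force: [1.2, 0.1, -0.0]
gripper_width: 0.0441
gripper_force: 0.0
```

```bash
python3 - <<'E'
from h import *
T=optics.capture('top');print(get_state()['tcp_pos'])
cv2.imwrite('pics/c5.png',cv2.resize(T['img'][200:350,140:330,::-1],None,fx=4,fy=4,interpolation=2))
E
```

```text
[ 0.40709443 -0.08251193  0.18760027]
```

View pics/c5.png

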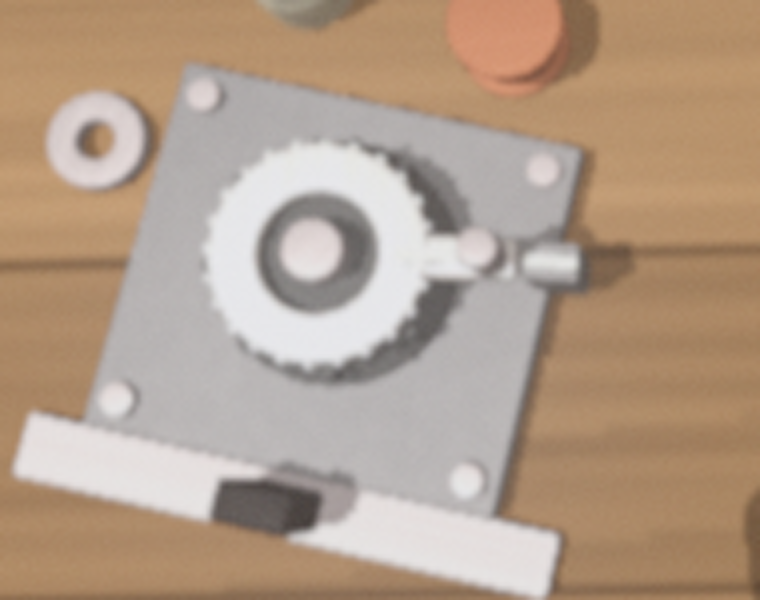

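The bar lies flush and parallel along the plate's front edge, from (30,412) to (565,535), and is centred with similar overhang at both ends. The lever is still on the mark at (525,258), and nothing else has moved.

```bash
python3 -c "
from plant import order
print(order.close_job())"
```

```text
the job is handed in; nothing more can be done
None
```

I handed the job in at about 24 s: the collar is on its lock mark and the straightedge lies flush and centred along the fixture's front edge in the last camera view, with the other things undisturbed; the hand-in call returned no verdict.

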